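Release the catch and hold the inlay press down on a lacquer panel

TASK

Set the glue under a shell inlay: flip the press's safety catch fully out from under the lever, then pull the lever's wooden crossbar down until you feel the sprung foot seat on the black lacquer panel, and a little further so its spring is partly squeezed, pressing firmly but not bottomed out. Keep holding the lever there: the program finishes while still holding it down. Do not shift the panel on the bed or knock over the glass jar beside the press.

Things in the scene. Friction and masses are not known exactly. Their poses are not given: they have to be found in the camera images.
- press: Grey hand-lever press fixed to the table, base 270 (x) x 160 (y) x 20 mm; origin at the centre of the base's underside; x points from the crossbar end (front) to the column at the back, y to its left, z up. The bed block, 150 x 120 mm, is centred 20 mm in front of the origin, top 110 mm up. Column: two upright cheeks 178 mm high, 90 mm behind the origin. Place and yaw vary.
- lever (a joint): Hinge of the press's lever, rad: 0 = up (lever rises to the front, 0.56 rad above level), grows as the crossbar is pulled down and forward; end of travel 0.75. A return spring lifts it when let go: about 4 to 7 N at the crossbar, growing some 0.3 N per 0.1 rad. With the catch engaged it is stopped at about 0.1 rad (0.15 if forced with 20 N).
- lever_hinge (a point): Centre of the lever's hinge, 160 mm above the table, 90 mm behind the press's origin; the hinge axis is level, along the press's y axis. The lever is a flat steel bar 20 mm wide and 16 mm thick.
- handle (a point): Centre of the lever's wooden crossbar: round, 22 mm thick, 150 mm long, level, parallel to the press's y axis, at the lever's front end 250 mm from the hinge (about 293 mm above the table when up). The lever's 20 mm wide steel arm joins its middle from behind; about 60 mm of bar either side is free to grip. The bar may roll in the fingers as the lever swings.
- catch (a joint): Vertical hinge of the safety catch, rad: 0 = engaged, its flat steel tongue (14 mm wide, 8 mm thick) lies across under the lever and blocks it. Seen from above it turns clockwise as the value grows; it counts as clear from 1.1 on, end of travel 1.6. It stays where it is left (light friction, about 1 N at the post).
- catch_post (a point): Top centre of the catch's upright finger post: plain steel pin 14 mm thick, 58 mm tall above the catch's arm, its top 232 mm above the table, 49 mm from the pivot. Engaged, it lies to the front left of the pivot; pushing it back (the press's +x, away from the robot) round its arc by about 60 mm opens the catch.
- catch_pivot (a point): Centre of the catch's vertical hinge pin, 174 mm above the table, 55 mm to the left (press's +y) of the lever's centre line.
- foot: Sprung foot under the lever; origin on the lever's centre line 110 mm from the hinge, where its steel stem passes through (it rises square to the lever as the spring is squeezed). It ends in a rubber pad, a round bar 24 mm thick and 36 mm wide. How far the pad is screwed out varies and is not told: it meets the panel at a lever value of 0.2 to 0.5 rad.
- bed (a point): Centre of the bed's top face, 110 mm above the table. Feel of the seat: after contact the foot's spring gives 14 mm at 3 N per mm (about 0.6 N per mm of crossbar travel, on top of the return spring) and bottoms at 42 N, 18 N more at the crossbar than before contact. Aim for 15 to 30 N at the foot: 7 to 13 N more at the crossbar.
- panel: Loose black lacquered panel with pale shell specks, 130 x 100 x 12 mm, lying flat on the press's bed under the foot, a 9 mm high stop lip behind it; origin at the centre of its underside.
- shell_jar: Closed glass jar of shell pieces, 60 mm wide, 85 mm high, standing on the table to the left of the press; origin at the centre of its underside.
Things that resemble listed ones, but are neither listed nor needed, are in the scene too. Leave any blue look-alike of the shell_jar alone. Several things have the shape of the panel; the one meant has the colours described above.

How it is judged:
By the outcome, as a careful person would: the job done as asked, in the order asked, and still so for the second after the job is handed in, while the arm keeps its last pose, push and grip.
It also fails if it takes over 61 s, if anything falls off the work surface, if the arm or the gripper's body presses on something with over 40 N, if the wrist force passes 120 N, or if a joint passes its speed limit or range.

ROBOT

A 6-joint arm with a two-finger parallel gripper is mounted at the origin on the work surface. World frame = base frame: x ahead of the robot, y to its left, z up, the work surface at z = 0. Lengths are in mm, angles in degrees, forces in N, time in s.
With the tool pointing down it reaches from about 275 to 750 mm from the base axis. Payload 10.2 kg.
Tool frame: the origin (TCP) lies midway between the tips of the shut fingers; the grasp point (between the pads) lies 19 mm behind it; z points along the fingers, y is the direction in which the jaws open and shut (so a half turn about z gives the same grasp; the last joint's range is limited). The gripper opens to 85 mm and grips with 20 to 120 N. Pads are 22 mm wide; open, the fingers measure 114 mm over their backs; the gripper's body (76 mm by 85 mm) begins 54 mm behind the grasp point. The pads swing forward as they close: fully open they stand 13 mm farther back than shut.
Start: joints at [60.367, 17.928, 85.812, -0, 76.261, -12.8], TCP at [152.048, 502.506, 231.294] pointing down, gripper open.
Joint ranges: [-168.41, 168.41], [-55.51, 124.54], [10.69, 146.95], [-70.63, 250.63], [1, 178], [-165.06, 165.06]. Speed limits (degrees/s): [136.94, 136.94, 172.46, 180, 180, 180].

INTERFACE

Orientations are given as a 3x3 rotation matrix whose columns are the frame's x, y, z axes.
In Python, from bench import ctrl gives the robot as it stands. The module is installed in compiled form; this text tells all that it offers.
- The arm moves only by the shell command python3 -m jog 'ROWS' [OPENING] [FORCE]. ROWS is JSON, a list of rows, each a list of 2 entries, a list of its own where there are three numbers: the shift along the tool's x, y, z in mm, then the turn about the tool's z in rad. In form: [[[x, y, z], twist], ...]. A call has 1 to 5 rows; each row is the pose to reach, as a shift and turn from the pose measured when the call began, along the tool's axes at that moment; what a row does not reach only later rows make up. A row lasts 1/10 s, in which the tool goes at most 50 mm and 8.59 degrees, less where a joint would pass 70% of its speed; a pose out of reach is approached as far as the arm can. A call with a gripper value outside its range is refused whole. OPENING is the closure, from 0 (fully open) to 1 (shut), set as the call begins (- or left out, the last holds). The fingers move at their own pace and stop on an object; FORCE is the grip in N (left out, the last holds). Time passes only in rows, so rows that repeat a pose let the fingers close. It gives the time, the measured TCP pose, the force and the opening at its end, in the units of the state.
- ctrl.get_state(): the state, without advancing time (a new reading comes with each control period).
- ctrl.snapshot(name): name is "side" or "top"; returns a dict with "color" (420x560x3 uint8, blue, green, red), "depth" (420x560 float32, mm along the optical axis (not along the pixel's ray), 0 where there is no reading), "fx", "fy", "cx", "cy" (pixels), "rvec" (rotation vector, rad) and "tvec" (3), from world to camera coordinates, as OpenCV has them. Camera axes: x right, y down, z forward; pixel columns grow to the right and rows downward; lengths in mm; the calibration is good to about 2 mm. A picture is of the moment at which its call begins.
- ctrl.hand_in(): hands the job in, once; it reports no verdict.
The state is a dict: "time_s": time; "joint_positions": joint angles; "qd": joint speeds; "effort": joint torques, N m; "tcp_pos": TCP position; "ee_rot": TCP orientation; "wrist_force": force on the tool from outside, world axes, zero at the start; "torque": the same for the moment, N m; "width": opening from 0.0 (shut) to 1.0 (fully open).
Only numpy, scipy, OpenCV 4.12 (cv2) and the standard library are available. Lean on these libraries where they do the work, as an engineer would, in place of code of your own. Each camera call takes 0.05 s, during which the arm holds its last target.

## Working session

There is one attempt and no reset: what is moved stays moved. The work goes in short steps, Python scripts to look and compute and a shell command to move; the robot and the scene stay as the last step left them, time stands still between calls to the robot, and variables do not carry over. Pictures are saved under pics/ and viewed, and the job is handed in when it is done.

```bash
mkdir -p pics; cat > h.py <<'E'
import numpy as np,cv2
from bench import ctrl
def snap(n):
    s=ctrl.snapshot(n); R=cv2.Rodrigues(np.array(s['rvec'],float))[0]; s['R']=R; s['t']=np.array(s['tvec'],float).ravel(); return s
def pts(s):
    h,w=s['depth'].shape; u,v=np.meshgrid(np.arange(w),np.arange(h)); d=s['depth'].astype(float)
    c=np.stack([(u-s['cx'])/s['fx']*d,(v-s['cy'])/s['fy']*d,d],-1)
    return (c-s['t'])@s['R']
def proj(s,P):
    c=s['R']@np.array(P,float)+s['t']; return c[0]/c[2]*s['fx']+s['cx'],c[1]/c[2]*s['fy']+s['cy']
def plane(s,u,v,z):
    d=s['R'].T@np.array([(u-s['cx'])/s['fx'],(v-s['cy'])/s['fy'],1]); o=-s['R'].T@s['t']; return o+d*(z-o[2])/d[2]
E
python3 - <<'E'
from h import *
import pickle
st=ctrl.get_state(); print(st)
for n in("top","side"):
    s=snap(n); pickle.dump(s,open(n+'0.pkl','wb')); cv2.imwrite(f'pics/{n}0.png',s['color']); print(n,-s['R'].T@s['t'],s['R'][2],s['fx'])
E
```

```text
{'time_s': 0.0, 'joint_positions': array([ 6.03644358e+01,  1.79592094e+01,  8.58556428e+01,  2.64498234e-04,
        7.62616093e+01, -1.27990024e+01]), 'qd': array([ 0.05914986, -0.01855226, -0.0058377 , -0.00033448, -0.01638225,
        0.06967516]), 'effort': array([-9.16140052e-04, -4.12282348e+01, -2.59730530e+01, -2.93403746e-04,
        4.26341750e-03,  1.23856705e-05]), 'tcp_pos': array([151.92787041, 502.25349822, 230.72644801]), 'ee_rot': array([[-9.57134447e-01,  2.89643247e-01, -6.63785378e-04],
       [ 2.89643852e-01,  9.57133793e-01, -1.15771799e-03],
       [ 3.00006218e-04, -1.30035312e-03, -9.99999110e-01]]), 'wrist_force': array([ 0.08294871,  0.15918052, -0.13579083]), 'torque': array([ 0.02198817, -0.03713662, -0.0273452 ]), 'width': 0.9959534544731462}
top [470.59209684 155.16932707 939.31512345] [ 0.04125284 -0.0241569  -0.99885667] 439.8593835821783
side [ -45.97007677 -357.31142029  724.955955  ] [ 0.61989992  0.54200686 -0.56740872] 498.2447649224565
```

View pics/top0.png

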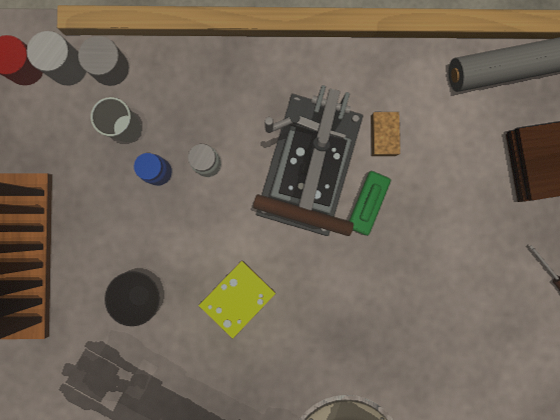

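View pics/side0.png

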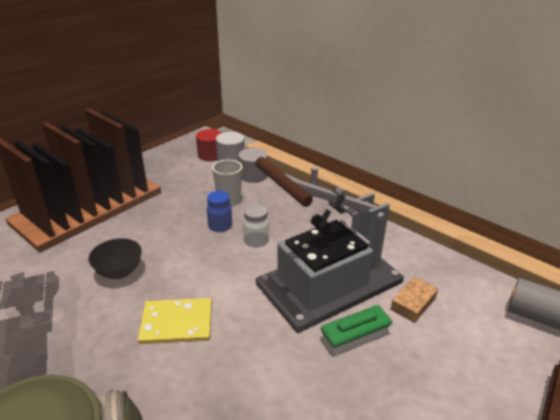

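The top view shows the press around (310,165), its crossbar from (255,203) to (352,228), and the catch post near (269,125). The glass jar is at (204,158), with a blue look-alike at (151,167). Panel-shaped things: the black one with specks on the bed at (310,165), which matches the description, and a yellow one at (237,300), which doesn't. I'll enlarge the press to confirm and measure it.

```bash
python3 - <<'E'
from h import *
import pickle
s=pickle.load(open('top0.pkl','rb')); c=s['color'][70:250,180:410]
cv2.imwrite('pics/topcrop.png',cv2.resize(c,None,fx=3.3,fy=3.3,interpolation=cv2.INTER_CUBIC))
P=pts(s)
hsv=cv2.cvtColor(s['color'],cv2.COLOR_BGR2HSV)
# crossbar: high z, brownish
m=(P[...,2]>270)&(P[...,2]<320)&(s['depth']>0)
m[:, :240]=0; m[:,370:]=0; m[:180]=0;m[245:]=0
q=P[m]; print('bar',len(q),q.mean(0),q.min(0),q.max(0))
(cx,cy),(w,h),a=cv2.minAreaRect(q[:,:2].astype(np.float32)); print(cx,cy,w,h,a)
m=(P[...,2]>215)&(s['depth']>0); m2=np.zeros_like(m); m2[100:160,255:285]=1; m&=m2
q=P[m]; print('post',len(q),q.mean(0),q[:,2].max(), np.argwhere(m).mean(0))
m=(P[...,2]>75)&(P[...,2]<95); m2[:]=0; m2[135:185,180:225]=1; m&=m2; q=P[m]; print('jar',len(q),q.mean(0),q.min(0),q.max(0))
m=(P[...,2]>10)&(P[...,2]<26); m2[:]=0; m2[85:240,245:365]=1; m&=m2; q=P[m]; print('base',len(q),cv2.minAreaRect(q[:,:2].astype(np.float32)))
E
```

```text
bar 1831 [497.74406782 108.69162182 297.1667899 ] [462.77131553  37.25410716 270.03994846] [545.07706282 183.58797938 306.23680326]
512.618408203125 103.8096694946289 149.67735290527344 63.14868927001953 73.43428802490234
post 74 [647.14838732 160.45753423 228.95183981] 233.88982222440592 [121.41891892 267.98648649]
jar 587 [612.95345423 292.11938057  83.80116661] [587.15492517 266.91521899  75.03909994] [638.87978459 317.63189412  88.19801697]
base 2152 ((609.85498046875, 75.21943664550781), (160.36827087402344, 270.18896484375), 73.52247619628906)
```

```bash
python3 - <<'E'
from h import *
import pickle
s=pickle.load(open('side0.pkl','rb')); c=s['color'][140:340,230:430]
cv2.imwrite('pics/sidecrop.png',cv2.resize(c,None,fx=3,fy=3,interpolation=cv2.INTER_CUBIC))
E
```

```text
(no output)
```

View pics/topcrop.png

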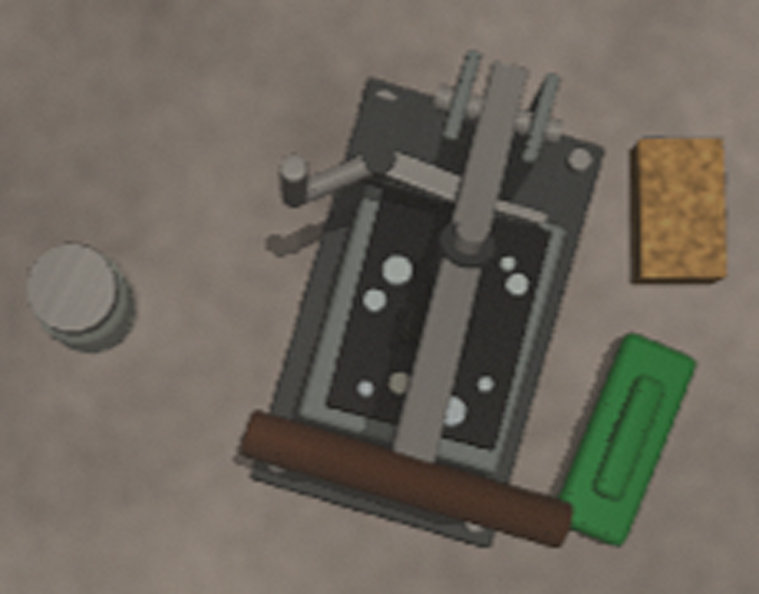

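View pics/sidecrop.png

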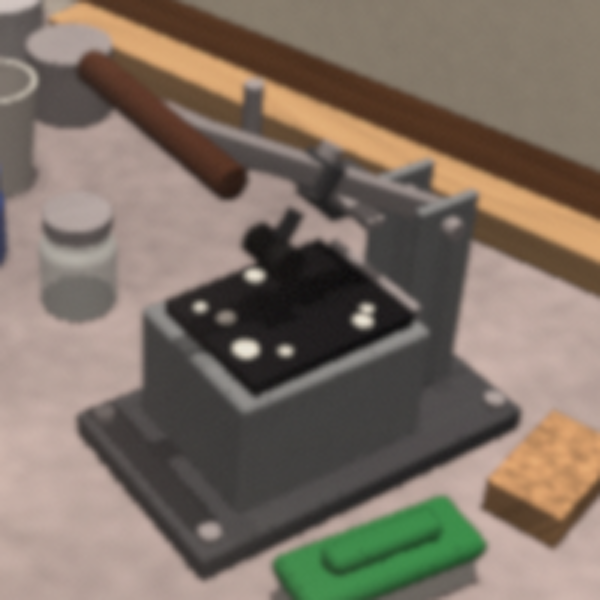

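The crop confirms the black speckled panel on the bed, under the lever. The catch post's top is at crop (293,166), which is (268.8,120.3) in the full picture, and the base centre and yaw agree with the crossbar. Next I'll work out the targets in tool axes.

```bash
cat >> h.py <<'E'
O=np.array([609.9,75.2,0]); a=np.radians(-16.48)
PX=np.array([np.cos(a),np.sin(a),0]); PY=np.array([-np.sin(a),np.cos(a),0])
def w(x,y,z): return O+x*PX+y*PY+np.array([0,0,z])
def inpress(p): d=np.array(p)-O; return np.array([d@PX,d@PY,d[2]])
def totool(target):
    st=ctrl.get_state(); R=st['ee_rot']; 
    tw=R.T@PX  # desired y axis in tool
    return (R.T@(target-st['tcp_pos'])).round(1), round(float(np.arctan2(-tw[0],tw[1])),3)
E
python3 - <<'E'
from h import *
import pickle
s=pickle.load(open('top0.pkl','rb'));t=pickle.load(open('side0.pkl','rb'))
print('post',inpress(plane(s,268.8,120.3,232)), 'pivot',inpress(plane(s,180+380/3.3,70+160/3.3,174)))
print('side post top',proj(t,plane(s,268.8,120.3,232)),'handle proj',proj(t,w(-122,75,293)),proj(t,w(-122,-75,293)), proj(s,w(-122,75,293)),proj(s,w(-122,-75,293)))
print('hinge side/top',proj(t,w(90,0,160)),proj(s,w(90,0,160)))
p=inpress(plane(s,268.8,120.3,232))
for d in [(-45,3,300),(-45,3,196)]: print(totool(w(p[0]+d[0],p[1]+d[1],d[2])), w(p[0]+d[0],p[1]+d[1],d[2]))
E
```

```text
post [ 12.96343219  91.34432885 232.        ] pivot [ 43.23536475  52.32753304 174.        ]
side post top (np.float64(314.14169668029035), np.float64(166.9868145354545)) handle proj (np.float64(259.009170617652), np.float64(160.5342296815974)) (np.float64(307.0157645133597), np.float64(200.6194969283855)) (np.float64(253.27387556060353), np.float64(200.23651794466832)) (np.float64(350.95839342909125), np.float64(228.97146900048986))
hinge side/top (np.float64(369.9929289372084), np.float64(207.76726149382228)) (np.float64(329.9469033625933), np.float64(104.05082063293993))
(array([-529.4, -182.1,  -69.1]), 1.565) [605.94319154 174.75670611 300.        ]
(array([-529.4, -182. ,   34.9]), 1.565) [605.94319154 174.75670611 196.        ]
```

```bash
python3 -m jog '[[[-30,-10,-30],0.14],[[-70,-24,-60],0.28],[[-112,-38,-85],0.42],[[-155,-53,-100],0.56],[[-198,-68,-100],0.7]]' 1 40; python3 -c "
from h import *
print(totool(w(-32,94.3,330)),totool(w(-32,94.3,196)))"
```

```text
time_s: 0.6
tcp_pos: [323.4, 379.0, 332.9]
ee_rot: [[-0.541, 0.841, 0.002], [0.841, 0.541, 0.001], [-0.0, 0.003, -1.0]]
wrist_force: [0.4, 1.6, -1.0]
width: 0.147
(array([-324.7,  127.1,    3.4]), 0.859) (array([-324.6,  126.8,  137.4]), 0.859)
```

```bash
python3 -m jog '[[[-42,16,0],0.14],[[-84,32,0],0.28],[[-126,48,0],0.42],[[-168,64,0],0.56],[[-210,80,0],0.7]]'; python3 -c "
from h import *
print(totool(w(-32,94.3,330)),totool(w(-32,94.3,196)))"
```

```text
time_s: 1.1
tcp_pos: [505.5, 244.3, 332.9]
ee_rot: [[0.134, 0.991, 0.002], [0.991, -0.134, 0.001], [0.001, 0.002, -1.0]]
wrist_force: [0.6, 0.3, 0.6]
width: 0.002
(array([-55.5, 108.9,   3.1]), 0.153) (array([-55.7, 108.6, 137.1]), 0.153)
```

```bash
python3 -m jog '[[[-22,42,0],0.1],[[-44,84,2],0.153],[[-55.5,109,3],0.153],[[-55.5,109,3],0.153],[[-55.5,109,3],0.153]]'; python3 -c "
from h import *
print(totool(w(-32,94.3,330)),totool(w(-32,94.3,196)), ctrl.get_state()['joint_positions'])"
```

```text
time_s: 1.6
tcp_pos: [606.1, 174.5, 329.3]
ee_rot: [[0.284, 0.959, 0.001], [0.959, -0.284, 0.001], [0.001, 0.0, -1.0]]
wrist_force: [0.3, -0.1, 0.1]
width: -0.004
(array([ 0.1, -0.2, -0.7]), -0.0) (array([ -0. ,  -0.2, 133.3]), -0.0) [5.40923342e+00 3.01265857e+01 5.37385251e+01 6.78798319e-02
 9.60989641e+01 2.19121360e+01]
```

```bash
python3 -m jog '[[[0,0,35],0],[[0,0,70],0],[[0,0,105],0],[[0,0,133],0],[[0,0,133],0]]'; python3 - <<'E'
from h import *
print(inpress(ctrl.get_state()['tcp_pos']))
for n in('top','side'):
    s=snap(n); u,v=map(int,proj(s,w(0,60,200))); c=s['color'][max(0,v-80):v+80,max(u-100,0):u+100]
    cv2.imwrite(f'pics/{n}1.png',cv2.resize(c,None,fx=3,fy=3))
E
```

```text
time_s: 2.1
tcp_pos: [603.7, 175.6, 193.1]
ee_rot: [[0.282, 0.959, -0.006], [0.959, -0.282, 0.001], [-0.001, -0.006, -1.0]]
wrist_force: [-0.0, 0.2, -0.5]
width: -0.001
[-34.37782293  94.51671342 193.06299839]
```

View pics/side1.png

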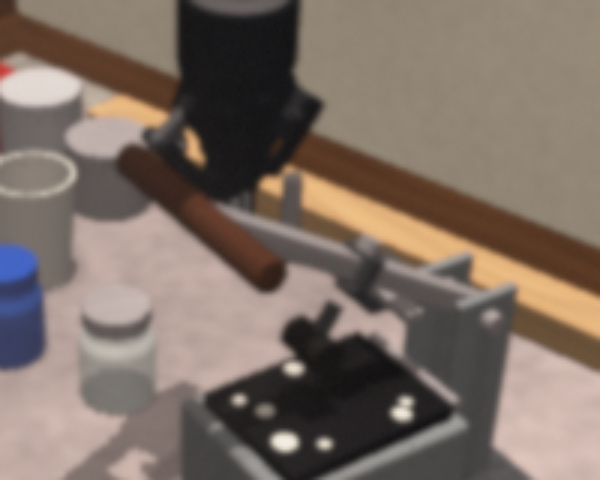

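View pics/top1.png

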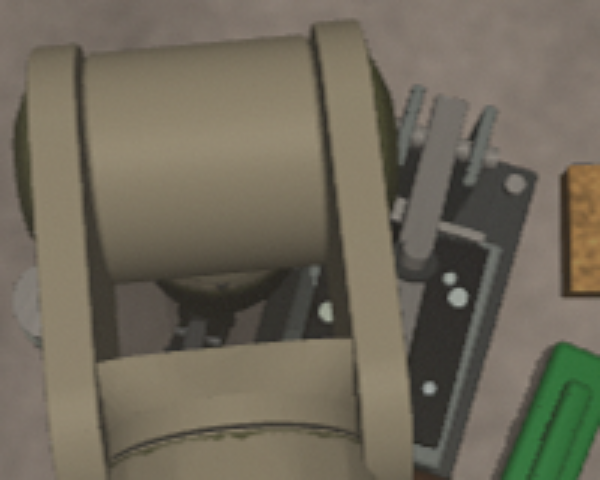

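The side picture shows the shut fingers just in front of the post (crop 290,190). Now I'll push it back in steps.

```bash
python3 -m jog '[[[0,8,0],0],[[0,16,0],0],[[1,24,0],0],[[2,31,0],0],[[2,38,0],0]]'; python3 -m jog '[[[0,8,0],0],[[0,16,0],0],[[0,24,0],0],[[0,31,0],0],[[0,31,0],0]]';python3 -c "
from h import *
print(inpress(ctrl.get_state()['tcp_pos']))"
```

```text
time_s: 2.7
tcp_pos: [643.5, 166.8, 197.8]
ee_rot: [[0.283, 0.959, 0.001], [0.959, -0.283, 0.002], [0.002, 0.001, -1.0]]
wrist_force: [-1.8, 2.2, 0.1]
width: 0.0
time_s: 3.2
tcp_pos: [674.0, 157.3, 197.4]
ee_rot: [[0.283, 0.959, 0.002], [0.959, -0.283, 0.001], [0.002, 0.001, -1.0]]
wrist_force: [-0.2, -0.2, -0.5]
width: 0.001
[ 38.21186755  96.95927781 197.4247707 ]
```

```bash
python3 -m jog '[[[-1,5,0],0],[[-2,10,0],0],[[-2,14,0],0],[[-2,18,0],0]]';python3 -c "
from h import *
print(inpress(ctrl.get_state()['tcp_pos']))
s=snap('side'); u,v=map(int,proj(s,w(0,60,200))); c=s['color'][max(0,v-80):v+80,max(u-100,0):u+100]
cv2.imwrite(f'pics/side2.png',cv2.resize(c,None,fx=3,fy=3))"
```

```text
time_s: 3.6
tcp_pos: [690.9, 150.0, 197.4]
ee_rot: [[0.284, 0.959, 0.001], [0.959, -0.284, 0.001], [0.001, 0.001, -1.0]]
wrist_force: [-4.1, -1.0, 0.1]
width: -0.001
[ 56.43808785  94.75026035 197.39278539]
```

View pics/side2.png

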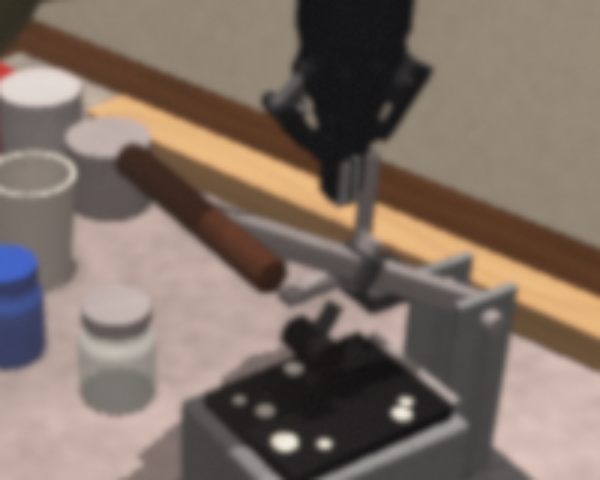

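The tongue has swung round towards the front (crop 300,290). I'll nudge it a little further until it reaches the end stop, then retreat and look.

```bash
python3 -m jog '[[[0,2,0],0],[[0,4,0],0]]'; python3 -m jog '[[[0,-20,0],0],[[0,-50,0],0],[[0,-80,-10],0],[[0,-85,-50],0],[[0,-90,-95],0]]' 0; python3 -m jog '[[[0,0,-40],0],[[0,-30,-55],0],[[-10,-70,-55],0],[[-20,-110,-55],0]]'; python3 - <<'E'
from h import *
print(inpress(ctrl.get_state()['tcp_pos']))
for n in('top','side'):
    s=snap(n); u,v=map(int,proj(s,w(0,30,200))); c=s['color'][max(0,v-90):v+90,max(u-100,0):u+100]
    cv2.imwrite(f'pics/{n}3.png',cv2.resize(c,None,fx=3,fy=3))
E
```

```text
time_s: 3.85
tcp_pos: [694.9, 148.7, 197.1]
ee_rot: [[0.284, 0.959, -0.0], [0.959, -0.284, 0.001], [0.001, -0.0, -1.0]]
wrist_force: [-11.3, 0.2, 0.8]
width: -0.001
time_s: 4.35
tcp_pos: [607.5, 174.6, 292.6]
ee_rot: [[0.283, 0.959, -0.002], [0.959, -0.283, 0.001], [0.001, -0.002, -1.0]]
wrist_force: [0.8, -0.3, 0.2]
width: 0.846
time_s: 4.75
tcp_pos: [495.4, 186.7, 348.2]
ee_rot: [[0.283, 0.959, -0.0], [0.959, -0.283, 0.002], [0.002, -0.001, -1.0]]
wrist_force: [1.1, 0.9, 0.7]
width: 0.999
[-141.38086404   74.45034393  348.1716103 ]
```

View pics/top3.png

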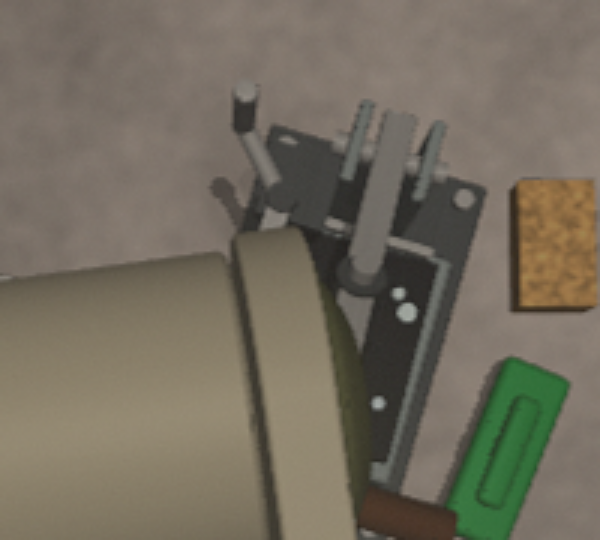

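View pics/side3.png

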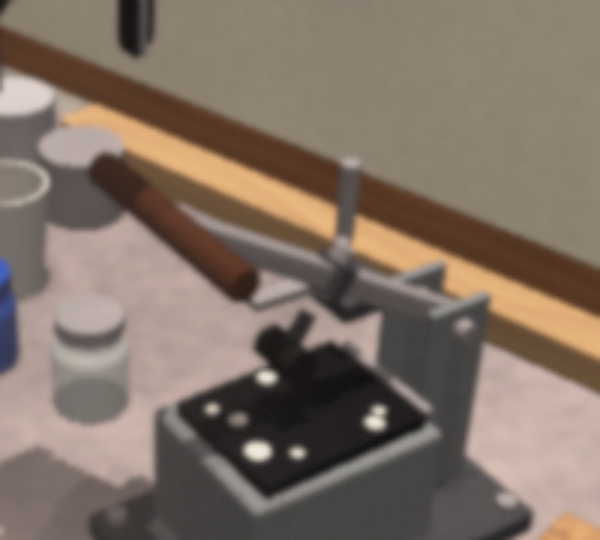

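The catch is fully open: the post is now behind the pivot, the tongue points forward, and I felt the end stop at 11 N. Next I'll go over the left half of the crossbar.

```bash
python3 -m jog '[[[-16,10,0],0],[[-32,19,0],0],[[-32,19,25],0],[[-32,19,50],0],[[-32,19,75],0]]';python3 -m jog '[[[0,0,0],0]]'; python3 - <<'E'
from h import *
print(inpress(ctrl.get_state()['tcp_pos']),ctrl.get_state()['wrist_force'])
s=snap('side'); u,v=map(int,proj(s,w(-122,30,280))); c=s['color'][max(0,v-90):v+90,max(u-100,0):u+100]
cv2.imwrite(f'pics/side4.png',cv2.resize(c,None,fx=3,fy=3))
E
```

```text
time_s: 5.35
tcp_pos: [502.8, 151.2, 273.2]
ee_rot: [[0.282, 0.96, 0.001], [0.96, -0.282, 0.002], [0.002, -0.0, -1.0]]
wrist_force: [0.2, 0.4, 0.5]
width: 1.0
time_s: 5.45
tcp_pos: [502.5, 151.1, 270.7]
ee_rot: [[0.282, 0.96, -0.004], [0.96, -0.282, 0.002], [0.001, -0.004, -1.0]]
wrist_force: [0.6, -1.0, -0.2]
width: 0.995
[-124.54083395   42.27402183  270.74963094] [ 0.55981638 -0.96229735 -0.16412562]
```

View pics/side4.png

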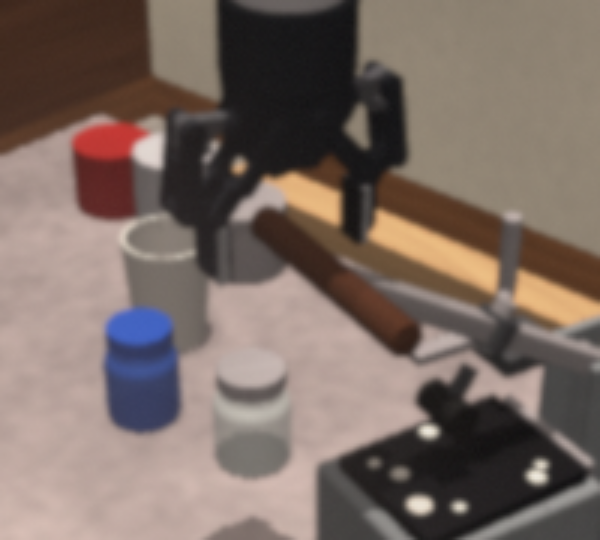

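The fingers straddle the bar, so I'll close them.

```bash
python3 -m jog '[[[0,2,0],0],[[0,2,0],0],[[0,2,0],0],[[0,2,0],0],[[0,2,0],0]]' 1 80;python3 -m jog '[[[0,0,0],0],[[0,0,0],0]]';python3 -c "
from h import *
p=inpress(ctrl.get_state()['tcp_pos']);print(p, np.arctan2(p[2]+19-160,90-p[0]), np.hypot(p[2]+19-160,90-p[0]))"
```

```text
time_s: 6.0
tcp_pos: [505.1, 150.7, 273.4]
ee_rot: [[0.282, 0.96, -0.0], [0.96, -0.282, 0.002], [0.002, -0.001, -1.0]]
wrist_force: [-1.6, -0.5, 3.4]
width: 0.234
time_s: 6.2
tcp_pos: [505.1, 150.6, 273.5]
ee_rot: [[0.282, 0.96, 0.0], [0.96, -0.282, 0.002], [0.002, -0.0, -1.0]]
wrist_force: [-0.7, -0.1, 1.2]
width: 0.23
[-121.90108635   42.61619643  273.48444062] 0.5587562920989699 249.9083780133782
```

The grip matches the geometry: 250 mm from the hinge at 0.559 rad. Now I'll pull along the arc, reading the force as I go.

```bash
cat >> h.py <<'E'
def rep(*qs):
    st=ctrl.get_state(); p=inpress(st['tcp_pos']); F=st['wrist_force']; f=np.array([F@PX,F@PY,F[2]])
    ph=np.arctan2(p[2]+19-160,90-p[0]); tang=f@np.array([np.sin(ph),0,np.cos(ph)])
    print('q %.4f r %.1f y %.1f Ftan %.2f'%(0.56-ph,np.hypot(p[2]+19-160,90-p[0]),p[1],tang),'F',f.round(1),'T',st['torque'].round(2),'w %.3f'%st['width'])
    for q in qs: print(q,totool(w(90-250*np.cos(.56-q),42.6,141+250*np.sin(.56-q))))
E
python3 -m jog '[[[0,-3,5],0],[[0,-6,11],0],[[0,-9,16],0],[[0,-12,22],0],[[0,-12,22],0]]' >/dev/null; python3 -c "
from h import *
rep(.12,.14,.16,.18,.2)"
```

```text
q 0.1005 r 249.5 y 42.7 Ftan 5.70 F [ 1.7 -0.6  5.5] T [-0.3  -0.7   0.01] w 0.231
0.12 (array([-0.1, -2.6,  4.2]), 0.002)
0.14 (array([-0.1, -4.7,  8.7]), 0.002)
0.16 (array([-0.1, -6.7, 13.3]), 0.002)
0.18 (array([-0.1, -8.6, 17.9]), 0.002)
0.2 (array([ -0.1, -10.4,  22.6]), 0.002)
```

```bash
python3 -m jog '[[[0,-2.5,4],0],[[0,-4.5,8.5],0],[[0,-4.5,8.5],0],[[0,-4.5,8.5],0]]' >/dev/null; python3 -c "
from h import *
rep(.18,.2)"
python3 -m jog '[[[0,-2,4.5],0],[[0,-4,9],0],[[0,-4,9],0],[[0,-4,9],0]]' >/dev/null; python3 -c "
from h import *
rep(.2,.22)"
```

```text
q 0.1316 r 249.4 y 42.7 Ftan 8.37 F [ 1.3 -2.8  8.6] T [-0.67 -1.24  0.04] w 0.233
0.18 (array([-0.1, -5.4, 10.8]), 0.002)
0.2 (array([-0.1, -7.2, 15.5]), 0.002)
q 0.1698 r 249.2 y 42.7 Ftan 5.28 F [ 2.5 -0.9  4.7] T [-0.4  -0.5  -0.08] w 0.234
0.2 (array([-0.1, -3.5,  6.7]), 0.002)
0.22 (array([-0.1, -5.3, 11.4]), 0.002)
```

```bash
python3 -m jog '[[[0,-2,4.5],0],[[0,-2,4.5],0],[[0,-2,4.5],0]]' >/dev/null; python3 -c "
from h import *
rep(.22,.24)"
python3 -m jog '[[[0,-2,4.5],0],[[0,-2,4.5],0],[[0,-2,4.5],0]]' >/dev/null; python3 -c "
from h import *
rep(.24,.26,.28)"
```

```text
q 0.1866 r 249.2 y 42.7 Ftan 7.10 F [ 1.6 -1.2  7. ] T [-0.54 -0.64 -0.03] w 0.231
0.22 (array([-0.1, -3.7,  7.5]), 0.002)
0.24 (array([-0.1, -5.4, 12.2]), 0.002)
q 0.2021 r 249.1 y 42.7 Ftan 7.53 F [-0.5 -2.6  8.2] T [-0.69 -0.89 -0.04] w 0.231
0.24 (array([-0.1, -4.1,  8.6]), 0.002)
0.26 (array([-0.1, -5.7, 13.3]), 0.002)
0.28 (array([-0.1, -7.1, 18.1]), 0.002)
```

```bash
cat >> h.py <<'E'
def avg(*qs,n=6):
    L=[]
    for i in range(n):
        st=ctrl.get_state(); p=inpress(st['tcp_pos']); F=st['wrist_force']
        ph=np.arctan2(p[2]+19-160,90-p[0]); L.append((0.56-ph,(F@PX)*np.sin(ph)+F[2]*np.cos(ph),F@PX,F[2]))
        ctrl.snapshot('side')
    L=np.array(L); print('AVG q %.4f Ftan %.2f Fx %.2f Fz %.2f'%tuple(L.mean(0)),'sd',L.std(0).round(2)[1], 't',ctrl.get_state()['time_s']); rep(*qs)
E
python3 -c "
from h import *
avg(.24)"
python3 -m jog '[[[0,-4,9],0],[[0,-4,9],0],[[0,-4,9],0]]' >/dev/null; python3 -c "
from h import *
avg(.26,.28)"
```

```text
AVG q 0.2020 Ftan 7.16 Fx -0.12 Fz 7.69 sd 0.41 t 8.4
q 0.2021 r 249.1 y 42.7 Ftan 7.29 F [-0.4 -2.2  7.9] T [-0.67 -0.84 -0.06] w 0.236
0.24 (array([-0.1, -4.1,  8.6]), 0.002)
AVG q 0.2403 Ftan 3.29 Fx 6.45 Fz 1.34 sd 0.38 t 9.0
q 0.2402 r 249.0 y 42.7 Ftan 3.97 F [ 7.6 -0.9  1.7] T [-0.34 -0.9   0.05] w 0.233
0.26 (array([-0.1, -2.5,  4.4]), 0.002)
0.28 (array([-0.1, -4. ,  9.2]), 0.002)
```

```bash
cat >> h.py <<'E'
def avg(*qs,n=6):
    L=[]
    for i in range(n):
        st=ctrl.get_state(); p=inpress(st['tcp_pos']); F=st['wrist_force']; T=st['torque']
        ph=np.arctan2(p[2]+19-160,90-p[0]); f=np.array([F@PX,F@PY,F[2]]); r=p-np.array([90,0,160]); M=np.cross(r,f)[1]
        ty=T@PY*1000
        L.append((0.56-ph,f[0]*np.sin(ph)+f[2]*np.cos(ph),f[0],f[2],ty,(M+ty)/250))
        ctrl.snapshot('side')
    L=np.array(L); print('AVG q %.4f Ftan %.2f Fx %.2f Fz %.2f Ty %.0f Feq %.2f'%tuple(L.mean(0)),'sd',L.std(0).round(2)[[1,5]], 't',ctrl.get_state()['time_s']); rep(*qs)
E
python3 -c "
from h import *
avg()"
python3 -m jog '[[[0,0,0],0],[[0,0,0],0],[[0,0,0],0]]' - 35 >/dev/null; python3 -c "
from h import *
avg(.26,.28)"
python3 -m jog '[[[0,-1.5,5],0],[[0,-1.5,5],0],[[0,-1.5,5],0]]' >/dev/null; python3 -c "
from h import *
avg(.28,.3)"
```

```text
AVG q 0.2403 Ftan 3.37 Fx 6.67 Fz 1.34 Ty -936 Feq -0.89 sd [0.37 0.39] t 9.3
q 0.2403 r 249.1 y 42.7 Ftan 2.92 F [ 6.5 -0.8  0.9] T [-0.38 -0.87  0.04] w 0.228
AVG q 0.2404 Ftan 3.73 Fx 2.41 Fz 3.13 Ty -360 Feq 2.09 sd [0.7  0.65] t 9.9
q 0.2402 r 249.0 y 42.7 Ftan 3.23 F [ 2.8 -1.2  2.5] T [-0.2  -0.36  0.04] w 0.233
0.26 (array([-0.1, -2.5,  4.4]), 0.002)
0.28 (array([-0.1, -4. ,  9.2]), 0.002)
AVG q 0.2600 Ftan 5.61 Fx 0.30 Fz 5.77 Ty -440 Feq 3.80 sd [0.36 0.28] t 10.5
q 0.2599 r 249.0 y 42.7 Ftan 5.43 F [ 0.8 -1.7  5.4] T [-0.37 -0.34  0.04] w 0.232
0.28 (array([-0.1, -2.5,  4.5]), 0.002)
0.3 (array([-0.2, -3.9,  9.3]), 0.002)
```

```bash

python3 -m jog '[[[0,-1.5,5],0],[[0,-1.5,5],0],[[0,-1.5,5],0]]' - 28 >/dev/null; python3 -c "
from h import *
avg(.3,n=4)"
python3 -m jog '[[[0,-1.5,5.5],0],[[0,-1.5,5.5],0],[[0,-1.5,5.5],0]]' >/dev/null; python3 -c "
from h import *
avg(.32,n=4)"
python3 -m jog '[[[0,-1.3,5.5],0],[[0,-1.3,5.5],0],[[0,-1.3,5.5],0]]' >/dev/null; python3 -c "
from h import *
avg(.34,n=4)
s=snap('side'); u,v=map(int,proj(s,w(-20,0,170))); c=s['color'][max(0,v-70):v+70,max(u-90,0):u+90]
cv2.imwrite(f'pics/side5.png',cv2.resize(c,None,fx=4,fy=4,interpolation=cv2.INTER_CUBIC))"
```

```text
AVG q 0.2781 Ftan 7.44 Fx -0.69 Fz 7.94 Ty -672 Feq 4.77 sd [0.45 0.43] t 11.0
q 0.2779 r 248.9 y 42.7 Ftan 6.87 F [-1.5 -2.8  7.6] T [-0.5  -0.56  0.01] w 0.232
0.3 (array([-0.1, -2.6,  5. ]), 0.003)
AVG q 0.2959 Ftan 10.31 Fx -3.19 Fz 11.54 Ty -751 Feq 7.50 sd [0.43 0.4 ] t 11.5
q 0.2960 r 248.9 y 42.8 Ftan 10.17 F [-4.  -3.5 11.6] T [-0.69 -0.56 -0.04] w 0.233
0.32 (array([-0.2, -2.7,  5.5]), 0.003)
AVG q 0.3162 Ftan 8.50 Fx 0.19 Fz 8.71 Ty 186 Feq 9.19 sd [0.23 0.26] t 12.0
q 0.3162 r 248.9 y 42.8 Ftan 8.68 F [ 0.1 -2.5  8.9] T [-0.28  0.25  0.03] w 0.233
0.34 (array([-0.2, -2.5,  5.5]), 0.003)
```

View pics/side5.png

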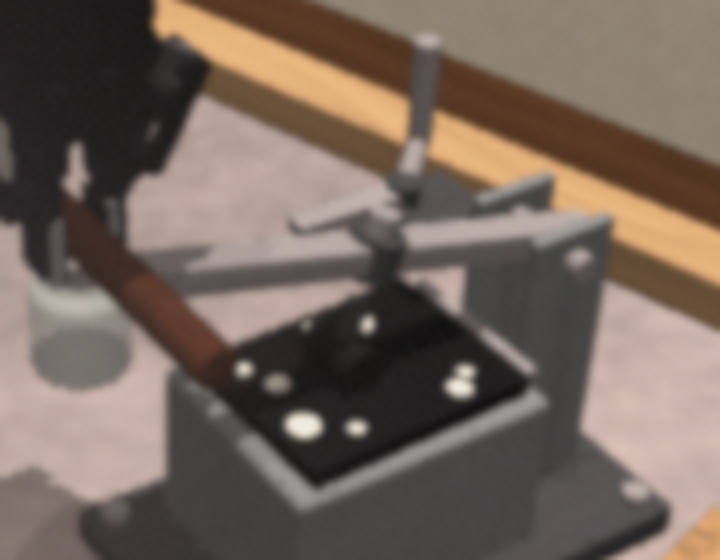

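```bash
python3 - <<'E'
from h import *
import pickle
a=pickle.load(open('side0.pkl','rb')); b=snap('side'); o=[]
for s in(a,b):
    u,v=map(int,proj(b,w(-20,0,150))); c=s['color'][v-50:v+50,u-65:u+65].astype(float)
    o.append(cv2.resize((255*np.clip(c/110,0,1)**.5).astype(np.uint8),None,fx=3,fy=5,interpolation=cv2.INTER_CUBIC))
cv2.imwrite('pics/cmp.png',np.hstack(o))
E
```

```text
(no output)
```

View pics/cmp.png

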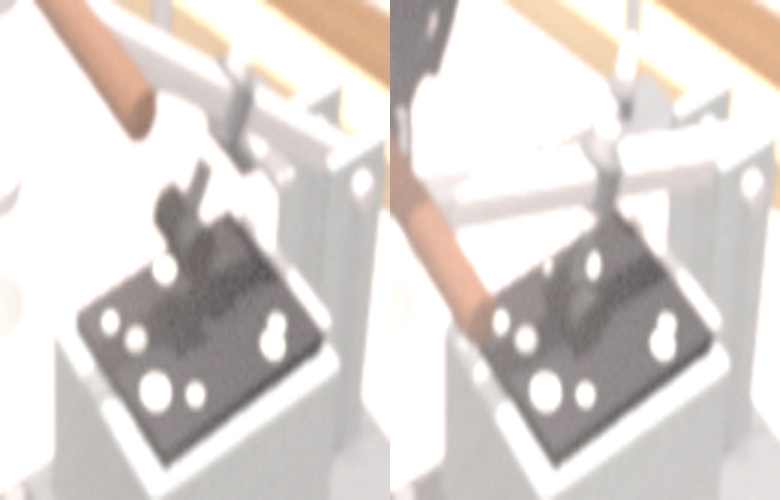

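```bash
python3 - <<'E'
from h import *
import pickle
a=pickle.load(open('side0.pkl','rb')); b=snap('side')
pickle.dump(b,open('sideb.pkl','wb'))
for s,ph in((a,.56),(b,.244)):
    P=pts(s); d=P-O; X=d@PX;Y=d@PY;Z=d[...,2]
    dark=(s['color'].max(-1)<60)
    u=(90-X)*np.cos(ph)+(Z-160)*np.sin(ph); L=-(-(90-X)*-np.sin(ph)*-1) if 0 else ((X-90)*-np.sin(ph)-(Z-160)*np.cos(ph))
    m=(abs(Y)<30)&(u>85)&(u<135)&(L>10)&(L<90)&(s['depth']>0)&(Z>126)
    print(ph,m.sum())
    for lo in range(10,85,5):
        k=m&(L>=lo)&(L<lo+5)
        if k.sum(): print(lo,k.sum(),'Y %.0f..%.0f'%(Y[k].min(),Y[k].max()),'u %.0f..%.0f med %.0f'%(u[k].min(),u[k].max(),np.median(u[k])),'Z %.0f'%np.median(Z[k]))
    print('panel z',np.median(Z[(abs(X+20)<55)&(abs(Y)<40)&(Z>110)&(Z<130)]))
E
```

```text
0.56 336
10 13 Y -15..-0 u 103..124 med 116 Z 211
25 11 Y -8..2 u 107..117 med 114 Z 196
30 17 Y -9..1 u 110..118 med 114 Z 193
35 18 Y -10..-1 u 107..117 med 113 Z 188
40 15 Y -8..1 u 109..117 med 115 Z 185
45 61 Y -22..15 u 104..122 med 115 Z 181
50 61 Y -22..15 u 101..123 med 120 Z 179
55 57 Y -22..16 u 98..125 med 121 Z 175
60 53 Y -21..15 u 99..124 med 120 Z 170
65 30 Y -21..15 u 100..120 med 116 Z 164
panel z 121.87176963415664
0.244 302
10 1 Y -12..-12 u 116..116 med 116 Z 178
20 8 Y -8..1 u 106..115 med 110 Z 163
25 20 Y -8..5 u 103..118 med 112 Z 162
30 16 Y -9..-1 u 107..117 med 115 Z 156
35 13 Y -9..-2 u 108..118 med 114 Z 151
40 62 Y -21..17 u 105..121 med 114 Z 145
45 68 Y -23..16 u 102..125 med 119 Z 142
50 50 Y -23..16 u 100..124 med 122 Z 138
55 48 Y -23..15 u 98..124 med 122 Z 133
60 16 Y -21..2 u 106..122 med 119 Z 129
panel z 121.87545776389014
```

```bash

python3 -m jog '[[[0,-0.8,3.5],0],[[0,-0.8,3.5],0],[[0,-0.8,3.5],0]]' >/dev/null; python3 -c "
from h import *
avg(.35,n=5)"
python3 -m jog '[[[0,-0.8,3.5],0],[[0,-0.8,3.5],0],[[0,-0.8,3.5],0]]' >/dev/null; python3 -c "
from h import *
avg(.35,n=5)"

```

```text
AVG q 0.3260 Ftan 11.58 Fx -0.38 Fz 12.00 Ty 61 Feq 11.80 sd [0.42 0.41] t 12.7
q 0.3259 r 248.9 y 42.8 Ftan 10.94 F [ 0.5 -3.1 11.1] T [-0.37  0.26  0.06] w 0.234
0.35 (array([-0.2, -2.5,  5.6]), 0.003)
AVG q 0.3340 Ftan 14.37 Fx -1.88 Fz 15.18 Ty 116 Feq 14.91 sd [0.34 0.39] t 13.25
q 0.3338 r 248.8 y 42.8 Ftan 14.75 F [-1.2 -4.3 15.4] T [-0.51  0.28 -0.01] w 0.234
0.35 (array([-0.2, -2.1,  3.6]), 0.003)
```

```bash
cat > foot.py <<'E'
from h import *
import sys,pickle
def foot(s,ph):
    P=pts(s); d=P-O; X=d@PX;Y=d@PY;Z=d[...,2]
    u=(90-X)*np.cos(ph)+(Z-160)*np.sin(ph); L=(90-X)*np.sin(ph)-(Z-160)*np.cos(ph)
    m=(Y<-10)&(Y>-30)&(u>95)&(u<130)&(L>28)&(L<90)&(s['depth']>0)&(Z>127)
    # end-face points
    l=L[m]; 
    m2=(abs(Y)<20)&(u>100)&(u<125)&(L>38)&(L<60)&(s['depth']>0)&(Z>127)
    print('phi %.3f'%ph,m.sum(),'L pct2 %.1f med %.1f'%(np.percentile(l,2),np.median(l)), 'Ztop pct98 %.1f'%np.percentile(Z[m],98))
    # lever top surface angle
    k=(abs(Y)<9)&(X<40)&(X>-110)&(Z>165)&(s['depth']>0)&((abs(X+15)>30))&(abs(L)<25)
    if k.sum()>20:
        c=np.polyfit(90-X[k],Z[k],1); print('lever fit n',k.sum(),'angle %.3f'%np.arctan(c[0]))
foot(pickle.load(open('side0.pkl','rb')),.56)
foot(pickle.load(open('sideb.pkl','rb')),.244)
st=ctrl.get_state(); p=inpress(st['tcp_pos']); ph=np.arctan2(p[2]+19-160,90-p[0])
s=snap('side'); foot(s,ph); pickle.dump(s,open('sidec.pkl','wb'))
u,v=map(int,proj(s,w(-20,0,150))); o=[]
for q in (pickle.load(open('sideb.pkl','rb')),s):
    c=q['color'][v-50:v+50,u-65:u+65].astype(float); o.append(cv2.resize((255*np.clip(c/110,0,1)**.5).astype(np.uint8),None,fx=3,fy=3,interpolation=cv2.INTER_CUBIC))
cv2.imwrite('pics/'+sys.argv[1],np.hstack(o))
E
python3 foot.py cmp2.png
```

```text
phi 0.560 128 L pct2 46.9 med 57.1 Ztop pct98 181.8
lever fit n 118 angle 0.685
phi 0.244 119 L pct2 42.6 med 51.2 Ztop pct98 146.5
lever fit n 181 angle 0.258
phi 0.226 113 L pct2 40.2 med 49.0 Ztop pct98 146.8
lever fit n 189 angle 0.240
```

View pics/cmp2.png

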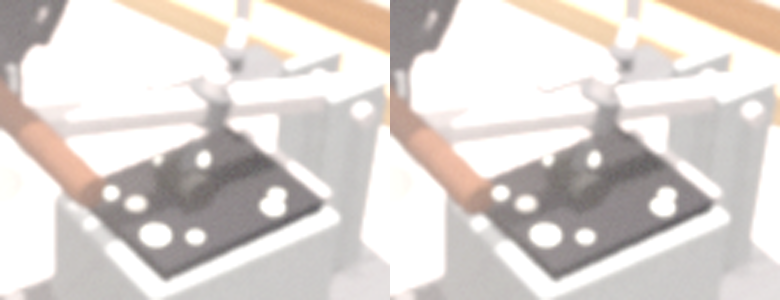

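The pad is on the panel: its top is at z ≈ 146.5, and 146 was expected. By depth the foot is squeezed about 6–7 mm, so roughly 20 N. The crossbar force is about 9 N above baseline, which agrees. I'll make one small step to the middle of the band, then check the panel and jar.

```bash

python3 -m jog '[[[0,-0.6,2.8],0],[[0,-0.6,2.8],0],[[0,-0.6,2.8],0],[[0,-0.6,2.8],0]]' - 40 >/dev/null; python3 -c "
from h import *
avg(n=6)"; python3 foot.py cmp3.png; python3 - <<'E'
from h import *
import pickle
a=pickle.load(open('side0.pkl','rb')); s=snap('side'); t=snap('top'); cv2.imwrite('pics/side6.png',s['color'])
for q in(a,s):
    P=pts(q); i=inpress; d=P-O; X=d@PX;Y=d@PY
    m=((q['color'].min(-1)>110)&(abs(X+20)<62)&(abs(Y)<47)&(P[...,2]>117)&(P[...,2]<128)).astype(np.uint8)
    n,_,stt,c=cv2.connectedComponentsWithStats(m); print([tuple(c[k].round(1)) for k in range(1,n) if stt[k,4]>12])
    P=P.reshape(-1,3); k=(abs(P[:,2]-84)<5)&(np.hypot(P[:,0]-613,P[:,1]-292)<45); print('jar',k.sum(),P[k].mean(0) if k.any() else None)
E
```

```text
AVG q 0.3382 Ftan 15.86 Fx -2.41 Fz 16.80 Ty 171 Feq 16.65 sd [0.51 0.55] t 14.0
q 0.3381 r 248.8 y 42.8 Ftan 15.60 F [-2.8 -4.1 16.6] T [-0.52  0.35  0.01] w 0.234
phi 0.560 128 L pct2 46.9 med 57.1 Ztop pct98 181.8
lever fit n 118 angle 0.685
phi 0.244 119 L pct2 42.6 med 51.2 Ztop pct98 146.5
lever fit n 181 angle 0.258
phi 0.222 115 L pct2 40.2 med 48.0 Ztop pct98 145.9
lever fit n 193 angle 0.234
[(np.float64(314.3), np.float64(231.1)), (np.float64(350.7), np.float64(244.9)), (np.float64(311.4), np.float64(255.9)), (np.float64(324.7), np.float64(256.5))]
jar 285 [610.35840514 287.73877493  84.44138039]
[(np.float64(296.5), np.float64(241.8)), (np.float64(350.9), np.float64(244.8)), (np.float64(311.6), np.float64(255.9)), (np.float64(325.0), np.float64(256.5))]
jar 1 [590.34894574 276.17459504  81.45524328]
```

View pics/side6.png

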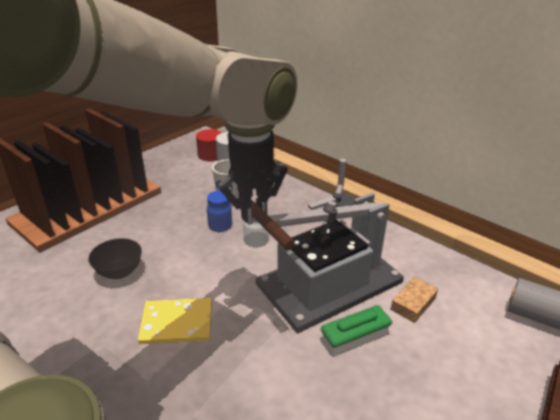

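The panel specks haven't moved (0.3 px or less), and the jar is standing behind the gripper at (256,232). The catch is open and the lever is held at about 10 N over baseline, so I'm handing in.

```bash
python3 -c "
from h import *
print(ctrl.hand_in()); rep()"
```

```text
the job is handed in; nothing more can be done
None
the job is handed in; nothing more can be done
```

I pushed the safety catch back to its end stop (11 N felt, tongue pointing forward). Then I gripped the left half of the crossbar and pulled the lever down until the foot seated on the black panel, at about 0.28 rad. I handed in at about 14 s, still holding the lever at about 0.338 rad.

**Last checks**
- **Seat:** the force at the crossbar was 15.9 N, about 10 N over the pre-contact level. The camera depth showed the foot's spring squeezed about 7 mm of its 14 mm. Both put the foot at roughly 22 N, inside the 15 to 30 N band.
- **Panel:** three of its shell specks matched between the first and last pictures, and they moved 0.3 px or less.
- **Jar:** it was standing in the last side picture. The gripper hid most of it, so the depth check on its position gave no usable reading.

**Disagreements**
- The crossbar force wandered by 2 to 3 N before contact, because the bar rubbed as it rolled in the fingers.
- It then rose faster than the stated spring rate, about 2.6 to 3.5 N per 0.01 rad where 1.5 was expected. I therefore trusted the lever travel and the depth reading for the final setting.
- After hand-in the robot gave no further readings, so I could not check the last second of holding.

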